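# Find the unlocked flap of the parts box and push it open

### The arm

A 6-joint arm with a two-finger parallel gripper is mounted at the origin on the work surface. World frame = base frame: x ahead of the robot, y to its left, z up, the work surface at z = 0. Lengths are in m, angles in rad, forces in N, time in s.
With the tool pointing down it reaches from about 0.15 to 0.775 m from the base axis. Payload 6.1 kg.
Tool frame: the origin (TCP) lies between the finger pads; the fingertips stand 17 mm ahead of it and the grasp point (between the pads) lies 2 mm behind it; z points along the fingers, y is the direction in which the jaws open and shut (so a half turn about z gives the same grasp; the last joint's range is limited). The gripper opens to 85 mm and grips with 20 to 120 N. Pads are 22 mm wide; open, the fingers measure 114 mm over their backs; the gripper's body (76 mm by 85 mm) begins 54 mm behind the grasp point. The pads swing forward as they close: fully open they stand 13 mm farther back than shut.
Start: joints at [0, 0.126, -0.04, 1.405, 0, 1.571], TCP at [0.525, -0, 0.248] pointing down, gripper open.
Joint ranges: [-2.72, 2.72], [-0.95, 1.95], [-1.27, 1.35], [-1.78, 2.02], [-1.46, 1.47], [-3.14, 3.14]. Speed limits (rad/s): [2.39, 2.39, 3.01, 3.14, 3.14, 3.14].

### API

Orientations are given as a rotation vector (axis times angle).
In Python, from rig import read_state, capture, get_calibration, hand_in gives the robot as it stands. The module is installed in compiled form; this text tells all that it offers.
- The arm moves only by the shell command python3 -m pendant 'ROWS' [FORCE]. ROWS is JSON, a list of rows, each a list of 3 entries, a list of its own where there are three numbers: the shift along the world's x, y, z in mm, then the turn about the world's z in rad, then the opening, from 0 (shut) to 1 (fully open). A call has 1 to 20 rows; each row is the pose to reach, as a shift and turn from the pose commanded when the call began; what a row does not reach only later rows make up. A row lasts 1/12 s, in which the tool goes at most 41.7 mm and 7.16 degrees, less where a joint would pass 70% of its speed; a pose out of reach is approached as far as the arm can. A call with a gripper value outside its range is refused whole. The fingers move at their own pace and stop on an object; FORCE is the grip in N (left out, the last holds). Time passes only in rows, so rows that repeat a pose let the fingers close. It gives the time, the measured TCP pose, the force and the opening at its end, in the units of the state.
- read_state(): the state, without advancing time (a new reading comes with each control period).
- capture(name): name is "scene" or "side" or "wrist"; returns the picture (400x640x3 uint8, blue, green, red); there is no depth.
- get_calibration(name): a dict with "fovy" (degrees; the focal length in pixels is half the picture's height over the tangent of half this angle, whatever the lens; pixels are square), "cx", "cy" (the principal point, pixels), "world_to_cam" (4x4, takes a point from world to camera coordinates). Camera axes: x right, y down, z forward; pixel columns grow to the right and rows downward; lengths in m; the calibration is good to about 2 mm. A picture is of the moment at which its call begins: read the wrist's pose just before it. get_calibration takes no time and is no camera call; for the wrist camera it gives the pose at the moment of the call.
- hand_in(): hands the job in, once; it reports no verdict.
The state is a dict: "time_s": time; "joints": joint angles; "dq": joint speeds; "joint_torque": joint torques, N m; "position": TCP position; "tcp_rot": TCP orientation; "wrist_force": force on the tool from outside, world axes, zero at the start; "wrist_torque": the same for the moment, N m; "gripper_width": finger opening in m.
Only numpy, scipy, OpenCV 4.12 (cv2) and the standard library are available. Lean on these libraries where they do the work, as an engineer would, in place of code of your own. Each camera call takes 0.05 s, during which the arm holds its last target. There are 200 camera calls.

### The job

Three of the four flaps in the top of the parts box are locked and one is not: press lightly on the ribbed near end of each with the fingertips until you find the one that rocks, then push that end down until the flap stands wide open, and draw back out of it. Do not force a locked flap, do not pick anything up, and leave the things on and around the box where they are.

Things in the scene. Friction and masses are not known exactly. Their poses are not given: they have to be found in the camera images.
- parts_box: Grey steel parts box fixed to the bench, 200 (x) by 384 (y) by 100 mm tall, hollow; origin at the centre of its underside, x away from the robot, y along its row of four identical blue flaps, flush in its top: centres 92 mm apart (y = +138, +46, -46, -138 mm for flap_1 to flap_4), 12 mm bars between. Behind them is a flat ledge (x = +32 to +100 mm).
- flap_1_push (a point): Middle of the ribbed near end of flap 1, on its top face, 100 mm above the bench when shut: 47 mm nearer the robot than the axle, 28 mm from the near edge. The flap is 112 (x) by 76 (y) by 5 mm; its axle runs along y, 75 mm from the near edge and 37 mm from the far one. The point tips with the flap; axes as the box's when shut.
- flap_1 (a joint): Tilt of flap 1, rad: 0 shut, positive with the ribbed end down, stop at 1.0; tips no other way. Unlocked, it gives way to 3 to 6 N at the push point and stays where left; locked, it yields 1 to 4 mm on a stiff spring (8 N/mm), then stops dead, and springs back. All start at 0. A fingertip straight down at the push point has it at about 0.8 after 45 mm, at the stop after 55 to 70. It bends above 60 N.
- flap_2_push (a point): Middle of the ribbed near end of flap 2, on its top face, 100 mm above the bench when shut: 47 mm nearer the robot than the axle, 28 mm from the near edge. The flap is 112 (x) by 76 (y) by 5 mm; its axle runs along y, 75 mm from the near edge and 37 mm from the far one. The point tips with the flap; axes as the box's when shut.
- flap_2 (a joint): Tilt of flap 2, rad: 0 shut, positive with the ribbed end down, stop at 1.0; tips no other way. Unlocked, it gives way to 3 to 6 N at the push point and stays where left; locked, it yields 1 to 4 mm on a stiff spring (8 N/mm), then stops dead, and springs back. All start at 0. A fingertip straight down at the push point has it at about 0.8 after 45 mm, at the stop after 55 to 70. It bends above 60 N.
- flap_3_push (a point): Middle of the ribbed near end of flap 3, on its top face, 100 mm above the bench when shut: 47 mm nearer the robot than the axle, 28 mm from the near edge. The flap is 112 (x) by 76 (y) by 5 mm; its axle runs along y, 75 mm from the near edge and 37 mm from the far one. The point tips with the flap; axes as the box's when shut.
- flap_3 (a joint): Tilt of flap 3, rad: 0 shut, positive with the ribbed end down, stop at 1.0; tips no other way. Unlocked, it gives way to 3 to 6 N at the push point and stays where left; locked, it yields 1 to 4 mm on a stiff spring (8 N/mm), then stops dead, and springs back. All start at 0. A fingertip straight down at the push point has it at about 0.8 after 45 mm, at the stop after 55 to 70. It bends above 60 N.
- flap_4_push (a point): Middle of the ribbed near end of flap 4, on its top face, 100 mm above the bench when shut: 47 mm nearer the robot than the axle, 28 mm from the near edge. The flap is 112 (x) by 76 (y) by 5 mm; its axle runs along y, 75 mm from the near edge and 37 mm from the far one. The point tips with the flap; axes as the box's when shut.
- flap_4 (a joint): Tilt of flap 4, rad: 0 shut, positive with the ribbed end down, stop at 1.0; tips no other way. Unlocked, it gives way to 3 to 6 N at the push point and stays where left; locked, it yields 1 to 4 mm on a stiff spring (8 N/mm), then stops dead, and springs back. All start at 0. A fingertip straight down at the push point has it at about 0.8 after 45 mm, at the stop after 55 to 70. It bends above 60 N.
- oil_bottle: Closed bottle, 52 mm across and 150 mm tall, standing on the bench beside the box; origin at the centre of its underside. Bystander.
- wrench: Steel wrench lying on the bench at the other side of the box, along its own x. Bystander.
- bearing_cup: Steel ring, 44 mm across and 14 mm tall, lying on the ledge behind the flaps; origin at the centre of its underside. Bystander.
- socket: Steel socket, 28 mm across and 38 mm tall, standing on the ledge behind the flaps; origin at the centre of its underside. Bystander.

How it is judged:
By the outcome, as a careful person would: the job done as asked, in the order asked, and still so for the second after the job is handed in, with the robot touching nothing.
It also fails if it takes over 42 s, if anything falls off the work surface, if the arm or the gripper's body presses on something with over 40 N, if the wrist force passes 120 N, or if a joint passes its speed limit or range.

## Working session

There is one attempt and no reset: what is moved stays moved. The work goes in short steps, Python scripts to look and compute and a shell command to move; the robot and the scene stay as the last step left them, time stands still between calls to the robot, and variables do not carry over. Pictures are saved under pics/ and viewed, about 8 in all and at most 12, crops included, and the job is handed in when it is done.

```bash
mkdir -p pics
python3 - <<'E'
from rig import *
import cv2
s=read_state(); print(s)
for n in("scene","side"):
    c=get_calibration(n); print(n,c)
    cv2.imwrite(f"pics/{n}0.png",capture(n))
E
```

```text
{'time_s': 0.0, 'joints': array([ 1.36267202e-05,  1.26375110e-01, -4.06147481e-02,  1.40537294e+00,
       -2.29161652e-05,  1.57082239e+00]), 'dq': array([ 0.00017226,  0.0010356 ,  0.00196072,  0.00218933, -0.00232166,
       -0.00051467]), 'joint_torque': array([-1.88969068e-03, -4.35916471e+01,  3.52923596e+01,  1.73015334e-02,
       -7.00984879e-05, -2.14169546e-05]), 'position': array([5.24627073e-01, 7.66794336e-07, 2.47527912e-01]), 'tcp_rot': array([-2.22068314e+00, -2.22065557e+00,  1.76478380e-03]), 'wrist_force': array([-0.47646579,  0.18585784,  0.86324808]), 'wrist_torque': array([-0.03361517,  0.00672014, -0.0229666 ]), 'gripper_width': 0.08545492697119944}
scene {'fovy': 43.17784059236563, 'cx': 327.22807158189386, 'cy': 207.18685448092677, 'world_to_cam': array([[-0.11895557,  0.99277493,  0.01573269,  0.07126264],
       [ 0.82376563,  0.10752584, -0.55664026, -0.45825659],
       [-0.55431017, -0.05325541, -0.83060466,  1.44036567],
       [ 0.        ,  0.        ,  0.        ,  1.        ]])}
side {'fovy': 51.17403359454035, 'cx': 316.5022829028513, 'cy': 205.00904056461974, 'world_to_cam': array([[ 0.81966888, -0.57249785,  0.01972643, -0.48545085],
       [-0.32081571, -0.48730961, -0.8121617 ,  0.2792919 ],
       [ 0.47457371,  0.65937512, -0.58309883,  0.8365695 ],
       [ 0.        ,  0.        ,  0.        ,  1.        ]])}
```

View pics/scene0.png

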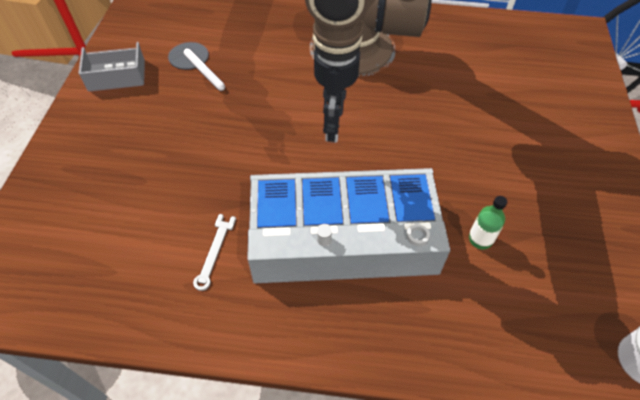

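View pics/side0.png

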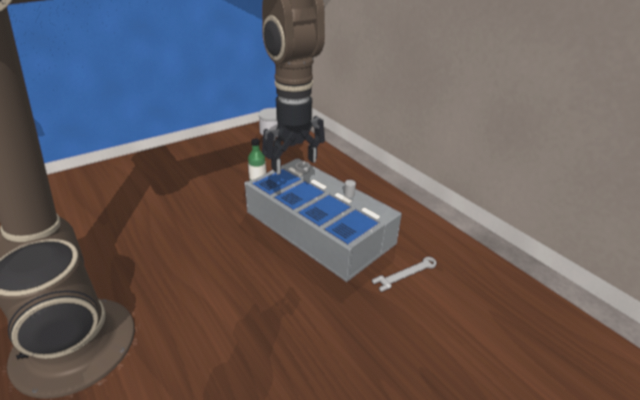

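The scene view shows the box with its four blue flaps: flap 4 is leftmost, near (277,202), and flap 1 is rightmost, near (412,198). The ribs face the robot. The bottle is at (487,225), the wrench at (213,255), the socket at (323,232) and the cup at (418,233). The side view agrees with this.

```bash
cat > h.py <<'E'
import numpy as np,cv2
from rig import *
def rays(n,pts,z,cal=None):
    c=cal or get_calibration(n); f=200/np.tan(np.radians(c["fovy"])/2)
    M=c["world_to_cam"];R=M[:3,:3];o=-R.T@M[:3,3]
    d=np.c_[(np.array(pts,float)-[c["cx"],c["cy"]])/f,np.ones(len(pts))]@R
    return o+d*((z-o[2])/d[:,2])[:,None]
def blobs(img,amin=300,x=None):
    h=cv2.cvtColor(img,cv2.COLOR_BGR2HSV)
    m=cv2.inRange(h,(100,130,60),(125,255,255))
    m=cv2.morphologyEx(m,cv2.MORPH_CLOSE,np.ones((5,5)) if x is None else np.ones((x,x)))
    return [c for c in cv2.findContours(m,0,2)[0] if cv2.contourArea(c)>amin]
E
python3 - <<'E'
from h import *
for n in("scene","side"):
    img=cv2.imread(f"pics/{n}0.png")
    for c in blobs(img,150,3):
        r=cv2.minAreaRect(c); 
        if not(140<r[0][1]<260): continue
        b=cv2.approxPolyDP(cv2.convexHull(c),4,True)[:,0]
        P=rays(n,b,0.1); C=rays(n,[r[0]],.1)[0]
        print(n,np.round(r[0]),cv2.contourArea(c),"C",C[:2].round(4),"corners",(P[:,:2]*1000).round().tolist())
E
```

```text
scene [276. 203.] 1620.0 C [ 0.6268 -0.1009] corners [[566.0, -77.0], [671.0, -56.0], [685.0, -127.0], [577.0, -146.0]]
scene [322. 201.] 1627.0 C [ 0.6101 -0.0108] corners [[548.0, 13.0], [655.0, 34.0], [669.0, -37.0], [560.0, -57.0]]
scene [367. 199.] 1613.5 C [0.5936 0.0793] corners [[531.0, 104.0], [638.0, 124.0], [652.0, 52.0], [546.0, 34.0]]
scene [412. 198.] 1566.5 C [0.5778 0.1695] corners [[517.0, 193.0], [622.0, 214.0], [636.0, 142.0], [531.0, 122.0]]
side [351. 226.] 780.5 C [ 0.6185 -0.1031] corners [[676.0, -129.0], [576.0, -146.0], [561.0, -80.0], [663.0, -61.0]]
side [324. 210.] 674.0 C [ 0.603  -0.0147] corners [[661.0, -39.0], [561.0, -57.0], [547.0, 11.0], [647.0, 29.0]]
side [299. 195.] 571.0 C [0.5871 0.077 ] corners [[645.0, 53.0], [541.0, 35.0], [530.0, 100.0], [632.0, 121.0]]
side [276. 181.] 456.0 C [0.57  0.166] corners [[630.0, 148.0], [527.0, 125.0], [514.0, 192.0], [615.0, 210.0]]
```

Both views agree to within about 8 mm. The box yaw is about 0.179 rad. The push points are roughly F4 (596,-107), F3 (580,-17), F2 (563,73) and F1 (547,163). I'll shut the gripper and test which way joint 6 turns, so the jaws can lie along the flap row and be thin in x.

```bash
python3 -m pendant '[[[20,-6,0],-0.12,0],[[40,-12,0],-0.24,0],[[55,-16,0],-0.36,0]]' 20; python3 -c "
from h import *
s=read_state();print(s['joints'],s['position'],s['tcp_rot'])"
```

```text
time_s: 0.35
position: [0.5808, -0.0163, 0.2478]
tcp_rot: [-2.588, -1.78, 0.001]
wrist_force: [0.9, -0.5, -0.6]
gripper_width: 0.0517
[-2.80412329e-02  2.33836852e-01  8.98440349e-02  1.42712926e+00
 -1.07968769e-04  1.90865388e+00] [ 0.58083578 -0.0163217   0.2478498 ] [-2.58843029e+00 -1.78016125e+00  5.13281955e-04]
```

Negative turns raise joint 6 towards its limit, so I'll go the other way: +2.11 from here.

```bash
python3 -m pendant '[[[0,0,-20],0.124,0],[[0,0,-40],0.248,0],[[0,0,-60],0.372,0],[[0,0,-80],0.496,0],[[0,0,-80],0.62,0],[[0,0,-80],0.744,0],[[0,0,-80],0.868,0],[[0,0,-80],0.992,0],[[0,0,-80],1.116,0],[[0,0,-80],1.24,0],[[0,0,-80],1.364,0],[[0,0,-80],1.488,0],[[0,0,-80],1.612,0],[[0,0,-80],1.736,0],[[0,0,-80],1.86,0],[[0,0,-80],1.984,0],[[0,0,-80],2.108,0],[[0,0,-80],2.11,0],[[0,0,-80],2.11,0]]'
python3 - <<'E'
from h import *
s=read_state();print(s['joints'].round(3))
a,b=capture("wrist"),capture("side")
cv2.imwrite("pics/w1.png",np.vstack([cv2.resize(a,(480,300)),b[100:320,150:470].repeat(1,0) if 0 else cv2.resize(b[120:270,200:440],(480,300))]))
E
```

```text
time_s: 1.93
position: [0.5798, -0.016, 0.1679]
tcp_rot: [0.276, -3.129, -0.0]
wrist_force: [0.2, -0.1, 0.4]
gripper_width: -0.0
[-0.028  0.241 -0.076  1.255 -0.    -0.203]
```

View pics/w1.png

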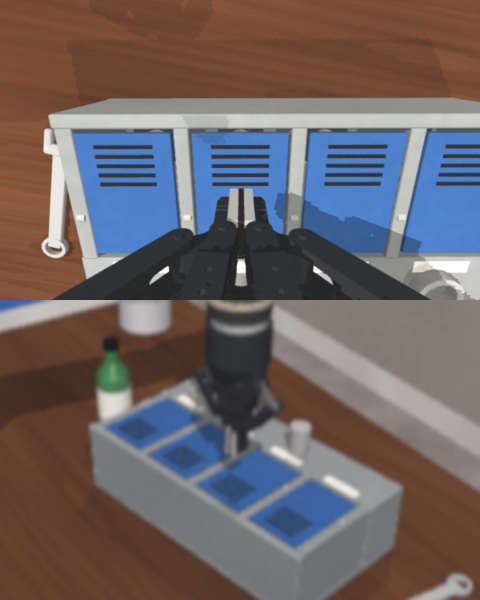

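The wrist view shows the shut fingers over flap 3, with its near corners at about (259,173) and (389,175) at full size. All the flaps are still shut. I'll refine the push point from this view.

Run:
```python
from h import *
c=[(98,174),(238,174),(259,173),(389,175),(413,175),(545,176)]
P=rays("wrist",c,.1)[:,:2]*1000
print(P.round(1).tolist())
u=P[5]-P[0];a=np.arctan2(-u[0],u[1]) if u[1]>0 else np.arctan2(u[0],-u[1])
x=np.array([np.cos(a),np.sin(a)]);print("yaw",a)
for i in(0,2,4):print(((P[i]+P[i+1])/2+28*x).round(1))
```

```text
[[569.4, -148.7], [555.3, -69.0], [552.5, -57.1], [540.6, 17.1], [538.2, 30.8], [525.4, 106.2]]
yaw 0.17106136773119876
[ 589.9 -104.1]
[574.2 -15.3]
[559.4  73.2]
```

```bash
python3 -m pendant '[[[-4,0,-22],0,0],[[-4,0,-40],0,0],[[-4,0,-46],0,0],[[-4,0,-48],0,0],[[-4,0,-48],0,0]]'; python3 -m pendant '[[[0,0,-1],0,0],[[0,0,-1],0,0]]';python3 -m pendant '[[[0,0,-1],0,0],[[0,0,-1],0,0]]'
```

```text
time_s: 2.45
position: [0.5759, -0.016, 0.1202]
tcp_rot: [0.28, -3.128, -0.0]
wrist_force: [0.5, 0.4, 0.7]
gripper_width: 0.0005
time_s: 2.62
position: [0.5766, -0.016, 0.1203]
tcp_rot: [-0.28, 3.127, -0.0]
wrist_force: [-0.3, -0.4, -0.6]
gripper_width: -0.0
time_s: 2.78
position: [0.5763, -0.016, 0.1188]
tcp_rot: [-0.281, 3.128, -0.0]
wrist_force: [0.3, -0.4, -0.1]
gripper_width: 0.0001
```

```bash
for i in 1 2; do python3 -m pendant '[[[0,0,-1],0,0],[[0,0,-1],0,0]]' | grep -E "pos|force"; done
```

```text
position: [0.576, -0.016, 0.1173]
wrist_force: [-0.1, 1.5, -0.7]
position: [0.576, -0.016, 0.1165]
wrist_force: [-1.0, 0.2, 0.3]
```

```bash
for i in 1 2; do python3 -m pendant '[[[0,0,-0.7],0,0],[[0,0,-0.7],0,0]]' | grep -E "pos|force"; done
```

```text
position: [0.576, -0.016, 0.1162]
wrist_force: [-1.4, 0.7, 4.6]
position: [0.576, -0.016, 0.116]
wrist_force: [-2.3, 0.8, 7.1]
```

```bash
for i in 1; do python3 -m pendant '[[[0,0,-0.7],0,0],[[0,0,-0.7],0,0],[[0,0,-0.7],0,0]]' | grep -E "pos|force"; done
```

```text
position: [0.5761, -0.016, 0.1157]
wrist_force: [-4.3, -0.0, 10.8]
```

Flap 3's force keeps climbing, to 10.8 N for under 1 mm of travel, so it is locked. I'll back off and try flap 2.

```bash
python3 -m pendant '[[[0,0,8],0,0],[[0,0,18],0,0],[[-6,35,18],0,0],[[-12,70,18],0,0],[[-16,90,18],0,0],[[-16,90,18],0,0],[[-16,90,10],0,0],[[-16,90,4],0,0],[[-16,90,3],0,0],[[-16,90,3],0,0]]' | grep -E "time|pos|force"; for i in 1 2; do python3 -m pendant '[[[0,0,-1],0,0],[[0,0,-1],0,0]]' | grep -E "pos|force"; done;  python3 -m pendant '[[[0,0,-0.7],0,0],[[0,0,-0.7],0,0]]' | grep -E "pos|force"
```

```text
time_s: 4.53
position: [0.5598, 0.0731, 0.1164]
wrist_force: [-0.4, 0.1, -0.2]
position: [0.56, 0.0732, 0.116]
wrist_force: [0.4, 0.6, -0.3]
position: [0.5601, 0.0734, 0.1153]
wrist_force: [-0.2, -1.4, 0.4]
position: [0.5601, 0.0737, 0.1147]
wrist_force: [-0.5, -2.0, 3.3]
```

```bash
for i in 1 2; do python3 -m pendant '[[[0,0,-0.7],0,0],[[0,0,-0.7],0,0],[[0,0,-0.7],0,0]]' | grep -E "pos|force"; done
```

```text
position: [0.5601, 0.074, 0.1139]
wrist_force: [-0.8, -2.0, 2.0]
position: [0.5601, 0.0741, 0.1131]
wrist_force: [-0.5, -2.1, 3.1]
```

Force on flap 2 stays at 2–3 N while the tip sinks about 2.5 mm, so it gives way. Two more millimetres will confirm it.

```bash
for i in 1 2; do python3 -m pendant '[[[0,0,-1.5],0,0],[[0,0,-1.5],0,0],[[0,0,-1.5],0,0]]' | grep -E "pos|force"; done; python3 -c "
from h import *
cv2.imwrite('pics/w2.png',capture('wrist'))"
```

```text
position: [0.56, 0.0742, 0.1115]
wrist_force: [1.0, -1.3, 1.4]
position: [0.56, 0.0742, 0.1099]
wrist_force: [0.6, -1.3, 1.3]
```

View pics/w2.png

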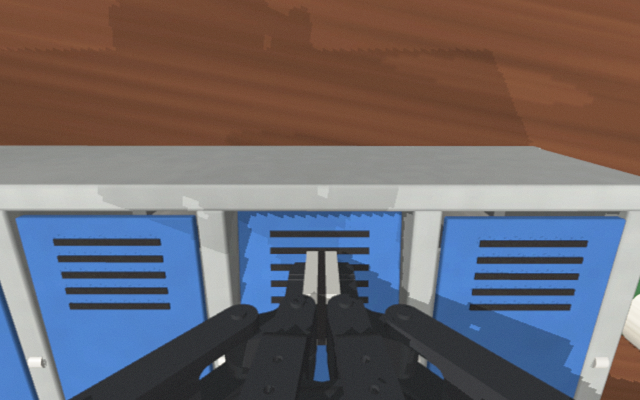

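Flap 2 is tipping, since its near edge has dropped below the rim at about (320,215). I'll push on in stages and watch the force.

```bash
for i in 1 2 3; do python3 -m pendant '[[[0,0,-4],0,0],[[0,0,-8],0,0],[[0,0,-11],0,0],[[0,0,-11],0,0]]' | grep -E "time|pos|force"; done
```

```text
time_s: 6.42
position: [0.5594, 0.074, 0.0981]
wrist_force: [0.1, -0.2, 0.4]
time_s: 6.75
position: [0.5592, 0.0739, 0.087]
wrist_force: [-0.4, -0.2, -0.6]
time_s: 7.08
position: [0.5593, 0.0739, 0.076]
wrist_force: [0.0, -0.4, -0.5]
```

```bash
for i in 1 2; do python3 -m pendant '[[[0,0,-3],0,0],[[0,0,-5],0,0],[[0,0,-5],0,0]]' | grep -E "time|pos|force"; done; python3 -c "
from h import *
b=capture('side');a=capture('scene')
cv2.imwrite('pics/s3.png',np.vstack([cv2.resize(b[130:270,220:430],(450,300)),cv2.resize(a[150:290,230:460],(493,300))[:,:450]]))"
```

```text
time_s: 7.33
position: [0.5597, 0.0739, 0.0715]
wrist_force: [0.2, -1.6, 1.0]
time_s: 7.58
position: [0.5597, 0.0739, 0.0665]
wrist_force: [-0.6, 0.9, -0.2]
```

View pics/s3.png

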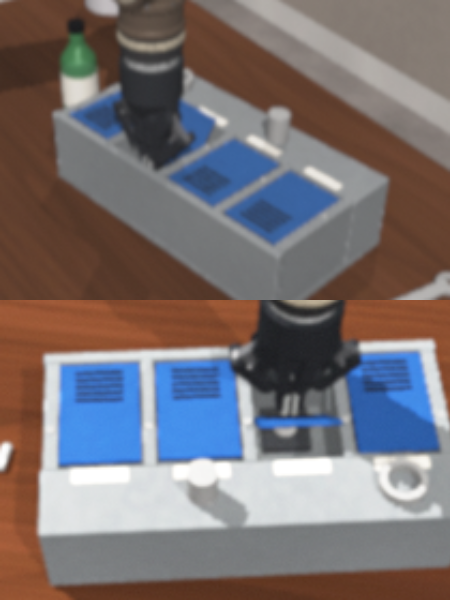

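Flap 2 stands steeply open, edge-on at (300,422) in the crop, and the other flaps are flat. I'll ease down to the stop.

```bash
for i in 1 2 3; do python3 -m pendant '[[[0,0,-1],0,0],[[0,0,-2],0,0],[[0,0,-2],0,0]]' | grep -E "time|pos|force"; done
```

```text
time_s: 7.93
position: [0.56, 0.074, 0.0651]
wrist_force: [-0.8, -1.1, 1.0]
time_s: 8.18
position: [0.5599, 0.074, 0.0629]
wrist_force: [-0.5, 0.2, 1.8]
time_s: 8.43
position: [0.5598, 0.074, 0.0608]
wrist_force: [-0.7, -0.2, 0.3]
```

```bash
for i in 1 2; do python3 -m pendant '[[[0,0,-1],0,0],[[0,0,-2],0,0],[[0,0,-2],0,0]]' | grep -E "time|pos|force"; done
```

```text
time_s: 8.68
position: [0.5601, 0.0738, 0.0592]
wrist_force: [-0.8, -1.2, 3.3]
time_s: 8.93
position: [0.5603, 0.0738, 0.0587]
wrist_force: [-5.0, -2.1, 12.8]
```

The force rises with a −x component at 57 mm depth, which is the stop. Now I'll draw back, slightly towards the robot and then up, and look.

```bash
python3 -m pendant '[[[-3,-0.5,2],0,0],[[-5,-1,8],0,0],[[-5,-1,20],0,0],[[-5,-1,40],0,0],[[-5,-1,70],0,0],[[-5,-1,100],0,0],[[-20,-4,130],0,0],[[-60,-10,160],0,0],[[-90,-15,160],0,0],[[-120,-15,160],0,0],[[-120,-15,160],0,0],[[-120,-15,160],0,0]]'; python3 -c "
from h import *
b=capture('side');a=capture('scene')
cv2.imwrite('pics/s4.png',np.vstack([cv2.resize(b[110:290,220:460],(500,300)),cv2.resize(a[150:300,190:520],(500,300))]))
m=blobs(b,60,3)
# tilt: cast the flap's far-end/near-end later
for c in blobs(a,40,3):
    r=cv2.minAreaRect(c)
    if 140<r[0][1]<260: print(r, rays('scene',[r[0]],.1)[0].round(4))"
```

```text
time_s: 9.93
position: [0.4391, 0.059, 0.2178]
tcp_rot: [-0.281, 3.127, 0.0]
wrist_force: [0.8, 0.6, 0.4]
gripper_width: 0.0002
((368.49176025390625, 206.2681427001953), (3.711919069290161, 37.083499908447266), 87.95458984375) [0.6108 0.0832 0.1   ]
((276.5, 203.0), (46.0, 37.0), 90.0) [ 0.6268 -0.1009  0.1   ]
((322.12139892578125, 201.03514099121094), (45.40369415283203, 38.28938293457031), 87.70938873291016) [ 0.6102 -0.0106  0.1   ]
((411.80438232421875, 197.5293426513672), (48.75456237792969, 37.035667419433594), 81.46923065185547) [0.5779 0.1691 0.1   ]
```

View pics/s4.png

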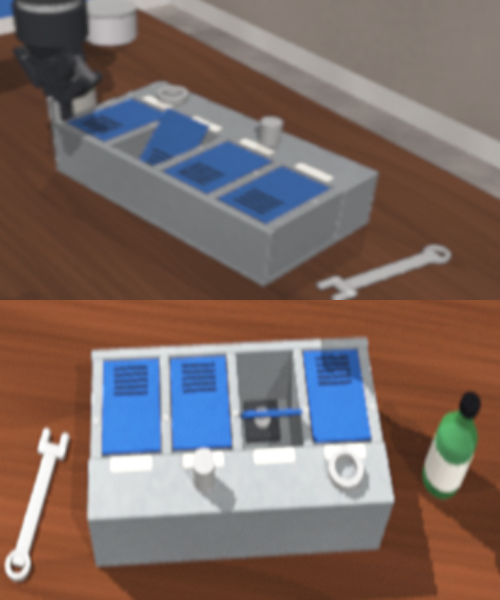

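After withdrawal flap 2 is edge-on to the scene camera, which looks down at about 1 rad, so it is near the stop. The other flaps and the bystanders look unmoved.

```bash
python3 -c "
from rig import *
print(hand_in())"
```

```text
the job is handed in; nothing more can be done
None
```

Flap 2 is the unlocked one. It now stands wide open at its stop, and the job is handed in with the gripper drawn back clear of it.

- **Finding it:** Flap 3 resisted at once, reaching 10.8 N within about 1 mm, so I took it as locked and backed off. Flap 2 gave way at about 3 N. I did not press flaps 1 and 4, since the unlocked one had been found.
- **Opening it:** I pushed flap 2 down about 57 mm. The force then rose to 12.8 N, with a sideways part that fits the flap meeting its stop.
- **Last checks:** After withdrawing, flap 2 shows as a thin line to the scene camera, which means a tilt of roughly 1 rad. Flaps 1, 3 and 4 are at their starting image positions. The bottle, wrench, cup and socket look unmoved by eye. The wrist force was about zero at 9.9 s on the robot's clock.
- **Disagreements:** The wrist and scene views differed by up to about 6–7 mm on the push points, so I used a value in between. No check failed.

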